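# Key the pail lid and press it home

## Task

Close the small pail: with the fingertips, push the turquoise lid round by its handle rib until the notch in the lid's edge is over the aluminium pin that sticks out from the pail, then press the lid down until it is fully seated, and take the hand away. Only push and press: do not pinch the rib or lift the lid. Leave the soap rest, the two pegs and the drying rack where they are.

Things in the scene. Friction and masses are not known exactly. Their poses are not given: they have to be found in the camera images.
- pail: Cream round pail on a dark pad (radius 105 mm), fixed, 153 mm across, rim 116 mm above the bench. Origin on its axis at bench level, z up, +x towards the locating pin. A black rubber sealing ring on the rim carries the lid: it slides down 9 mm by friction under a push of about 6 N on the lid, does not spring back, and bottoms hard.
- pin (a point): Point on the axis of the aluminium locating pin, 92 mm from the pail's axis. The pin is a fixed level rod 10 mm thick, running radially from 85 to 122 mm from the pail's axis; its top is 124 mm above the bench. Its outer end, with an orange foot 18 mm wide, shows beyond the lid's edge.
- lid: Loose turquoise lid, 0.3 kg, 200 mm across, flange 8 mm thick. A plug under it fits the pail's mouth with 1.5 mm play all round: it turns either way and stays where left. Origin on its axis at the flange's underside, 126 mm above the bench at the start, 117 mm when seated; z up, +x towards the notch. It starts turned 0.5 rad or more from the pin, either way.
- notch (a point): Middle of the notch in the lid's edge, 92 mm from its axis, half-way up the flange. The notch is 18 mm wide, open outwards, 82 to 100 mm from the axis; a white stripe on the lid leads to it. Seated, the pin stands in it with 4 mm play each side; elsewhere the flange lands on the pin after 2 mm and will not seat.
- rib_top (a point): Centre of the top of the lid's dark handle rib, on the lid's axis: the place to press. The rib runs along the lid's x, 60 mm each way from the axis, 16 mm wide, rising 30 mm above the flange (its top 38 mm above the lid's origin). Pushing at its end to turn the lid takes about 1 to 2 N; the lid is smooth and slides easily.
- soap_rest: Bystander: loose round white ceramic soap rest, 110 mm across, 20 mm high. Origin under its centre.
- peg_a: Bystander: loose aluminium peg standing upright, 22 mm thick, 60 mm high. Origin under its centre.
- peg_b: Bystander: a second peg like it. Origin under its centre.
- drying_rack: Bystander: loose plastic spinning drying rack lying flat, six arms, 156 mm across, with a blue hook rising to 81 mm at its centre. Origin under its centre.
Things that resemble listed ones, but are neither listed nor needed, are in the scene too. Leave any purple or yellow look-alike of the lid alone.

How it is judged:
On the way:
1. the notch is over the pin while the lid is still up (horizontal distance between notch and pin below 0.006 m and z of lid in the frame of pail above 0.119 m).
At the end, for the whole second after the job is handed in: The notch is within 6 mm of the pin seen from above, the lid's underside is no more than 118.5 mm above the bench (level within 0.025 rad) and at rest, and no bystander is more than 15 mm from where it stood (horizontal distance between notch and pin below 0.006 m and z of lid in the frame of pail between 0.114 and 0.1185 m and angle between lid's own z axis and vertical below 0.025 rad and linear speed of lid below 0.01 m/s and distance of each of soap_rest, peg_a, peg_b, drying_rack from where it was at the start of the episode below 0.015 m); the robot touches nothing.
It fails at once if the lid is lifted (8 mm above its starting height) or tipped (0.15 rad) (z of lid in the frame of pail above 0.134 m or angle between lid's own z axis and vertical above 0.15 rad).
It fails at once if the handle rib is pinched (the grasp point is within the rib while the fingers touch the lid) (contact force between the fingers and lid above 1 N and x of the grasp point in the frame of lid between -0.065 and 0.065 m and y of the grasp point in the frame of lid between -0.006 and 0.006 m and z of the grasp point in the frame of lid below 0.046 m).
It fails at once if a bystander is moved by more than 20 mm, lifted or knocked over (distance of any of soap_rest, peg_a, peg_b, drying_rack from where it was at the start of the episode above 0.02 m or angle between any of soap_rest, peg_a, peg_b, drying_rack's own z axis and vertical above 0.4 rad).
It also fails if it takes over 45 s, if anything falls off the work surface, if the arm or the gripper's body presses on something with over 40 N, if the wrist force passes 120 N, or if a joint passes its speed limit or range.

## Robot

A 7-joint arm with a two-finger parallel gripper is mounted at the origin on the work surface. World frame = base frame: x ahead of the robot, y to its left, z up, the work surface at z = 0. Lengths are in m, angles in rad, forces in N, time in s.
With the tool pointing down it reaches from about 0.4 to 0.85 m from the base axis. Payload 10.4 kg.
Tool frame: the origin (TCP) lies at the very end of the fingers, on their centre line; the grasp point (between the pads) lies 19 mm behind it (manip.grip_depth is the distance from the TCP to the grasp point, in m); z points along the fingers, x is the direction in which the jaws open and shut, and the axes are right-handed (so a half turn about z gives the same grasp; the last joint's range is limited). The gripper opens to 85 mm and grips with 20 to 120 N. Pads are 22 mm wide; open, the fingers measure 114 mm over their backs; the gripper's body (76 mm by 85 mm) begins 54 mm behind the grasp point. The pads swing forward as they close: fully open they stand 13 mm farther back than shut.
Start: joints at [-1.314, 0.332, -0.065, 1.46, 0.022, 1.35, -0.088], TCP at [0.173, 0.601, 0.231] pointing down, gripper open.
Joint ranges: [-2.6, 2.6], [-0.5, 2.12], [-1.47, 1.34], [0.16, 2.42], [-1.27, 4.41], [0.06, 2.06], [-2.6, 2.6]. Speed limits (rad/s): [2.22, 2.22, 2.79, 2.79, 3.14, 3.14, 3.14].

## Interface

Orientations are given as a unit quaternion [x, y, z, w].
In Python, from workcell import manip, cams gives the robot as it stands. The module is installed in compiled form; this text tells all that it offers.
- The arm moves only by the tool move_arm, never from a script. Its arguments are lists of equal length, an entry for each row: "claw": the opening, from 0 (shut) to 1 (fully open); "dp": the shift along the tool's x, y, z as a fraction of full scale, a list of three; "turn": the turn, a rotation vector about the tool's x, y, z as a fraction of full scale, a list of three. A call has 1 to 8 rows; each row shifts and turns the commanded pose from where the row before left it, along the tool's axes as they then stand; what a row does not reach is not made up. Full scale, the value 1, is 200 mm for a shift and 45 degrees for a turn. A row lasts 1/12 s, in which the tool goes at most 41.7 mm and 7.16 degrees, less where a joint would pass 70% of its speed; a pose out of reach is approached as far as the arm can. A call with a number of a shift or a turn outside -1 to 1 is refused whole. A call with a gripper value outside its range is refused whole. The fingers move at their own pace and stop on an object; "grip_force" is the grip in N (left out, the last holds). Time passes only in rows, so rows that do not move let the fingers close. It gives the time, the measured TCP pose, the force and the opening at its end, in the units of the state.
- manip.get_obs(): the state, without advancing time (a new reading comes with each control period).
- cams.camera(name): name is "side" or "top" or "wrist"; returns the picture (400x640x3 uint8, red, green, blue); there is no depth.
- cams.camera_info(name): a dict with "fx", "fy", "cx", "cy" (pixels), "dist" ([k1, k2, p1, p2, k3] as OpenCV has them; the pictures are not rectified), "pose" (4x4, takes a point from camera to world coordinates); the wrist camera has in their place "tool_from_camera" (4x4, takes a point from camera to tool coordinates, whose origin is the TCP and whose axes are the tool frame's). Camera axes: x right, y down, z forward; pixel columns grow to the right and rows downward; lengths in m; the calibration is good to about 2 mm. A picture is of the moment at which its call begins: read the wrist's pose just before it. camera_info takes no time and is no camera call.
- manip.hand_in(): hands the job in, once; it reports no verdict.
The state is a dict: "clock": time; "joint_pos": joint angles; "joint_velocities": joint speeds; "tau": joint torques, N m; "position": TCP position; "ee_rot": TCP orientation; "ft_force": force on the tool from outside, world axes, zero at the start; "torque": the same for the moment, N m; "grip_width": opening from 0.0 (shut) to 1.0 (fully open).
Only numpy, scipy, OpenCV 4.12 (cv2) and the standard library are available. Lean on these libraries where they do the work, as an engineer would, in place of code of your own. Each camera call takes 0.05 s, during which the arm holds its last target.

## Working session

There is one attempt and no reset: what is moved stays moved. The work goes in short steps, Python scripts to look and compute and a tool call to move; the robot and the scene stay as the last step left them, time stands still between calls to the robot, and variables do not carry over. Pictures are saved under pics/ and viewed, and the job is handed in when it is done.

Besides the shell and the picture viewer there is one more tool, called after "Call:" as name(argument=value, ...) on one line, values as JSON. move_arm: Moves the arm, as the interface text tells. Shift numbers are shares of 200 mm and turn numbers shares of 45 degrees, none past 1 either way. Its arguments: {"type":"object","properties":{"claw":{"type":"array","items":{"type":"number"}},"dp":{"type":"array","items":{"type":"array","items":{"type":"number"}}},"turn":{"type":"array","items":{"type":"array","items":{"type":"number"}}},"grip_force":{"type":"number"}},"required":["claw","dp","turn"]}

```bash
mkdir -p pics
python3 - <<'E'
from workcell import manip, cams
import cv2
o=manip.get_obs(); print({k:(v if not hasattr(v,'round') else v) for k,v in o.items()})
for n in ("side","top","wrist"):
    im=cams.camera(n); cv2.imwrite(f"pics/{n}0.png",im[:,:,::-1]); print(n,cams.camera_info(n))
E
```

```text
{'clock': 0.0, 'joint_pos': array([-1.31358807,  0.33287728, -0.06470314,  1.4609353 ,  0.02157757,
        1.3498905 , -0.08848958]), 'joint_velocities': array([-1.36615066e-03,  2.15936508e-03, -1.57197455e-03,  2.23734170e-03,
        6.79097336e-05,  1.00363561e-03,  6.67766078e-06]), 'tau': array([ 3.28507194e-04, -6.25438643e+01,  4.92035353e-02, -3.91597331e+01,
        1.61131821e-02,  9.73400369e-03,  2.86181915e-06]), 'position': array([0.17250052, 0.60033747, 0.23051542]), 'ee_rot': array([ 7.98793640e-01,  6.01604704e-01, -5.52602536e-04,  4.42616985e-04]), 'ft_force': array([-0.40793271,  0.22002674,  0.00218983]), 'torque': array([0.02692675, 0.01973533, 0.01634448]), 'grip_width': 0.9981929199788153}
side {'fx': 363.8590975150696, 'fy': 363.8590975150696, 'cx': 321.9124818404918, 'cy': 199.35889058771133, 'dist': array([-0.02067426,  0.        ,  0.        ,  0.        ,  0.        ]), 'pose': array([[-0.96966836, -0.16275541,  0.18235665,  0.3390254 ],
       [-0.2443141 ,  0.66779183, -0.70311072,  0.6999215 ],
       [-0.00734121, -0.72633652, -0.68730005,  0.807088
[... 364 characters left out ...]
01371932,  0.01875656],
       [ 0.01073506, -0.11600685, -0.9931904 ,  1.31400175],
       [ 0.        ,  0.        ,  0.        ,  1.        ]])}
wrist {'fx': 293.75832450629815, 'fy': 293.75832450629815, 'cx': 321.6159377777467, 'cy': 196.5222590867748, 'dist': array([-0.04927035,  0.        ,  0.        ,  0.        ,  0.        ]), 'tool_from_camera': array([[ 9.99999876e-01, -4.12718474e-04, -2.78116495e-04,
        -6.78274429e-04],
       [ 4.75777167e-04,  9.56746893e-01,  2.90921221e-01,
        -7.24169409e-02],
       [ 1.46018530e-04, -2.90921318e-01,  9.56746970e-01,
        -1.42028574e-01],
       [ 0.00000000e+00,  0.00000000e+00,  0.00000000e+00,
         1.00000000e+00]])}
```

View pics/side0.png

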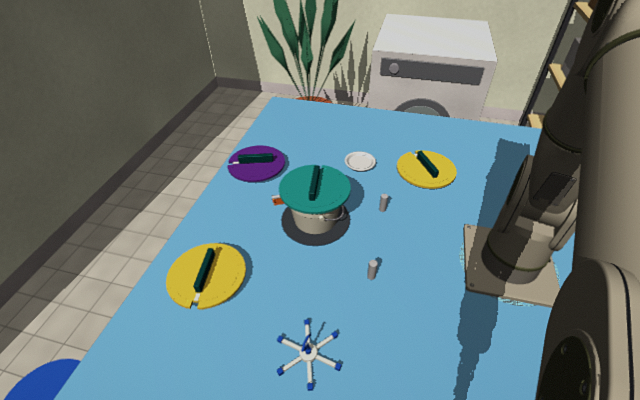

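View pics/top0.png

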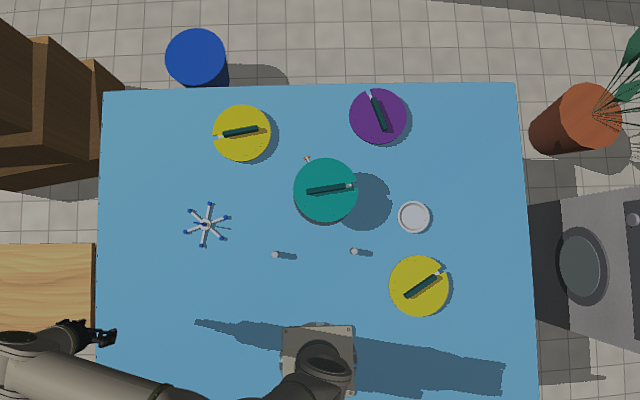

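View pics/wrist0.png

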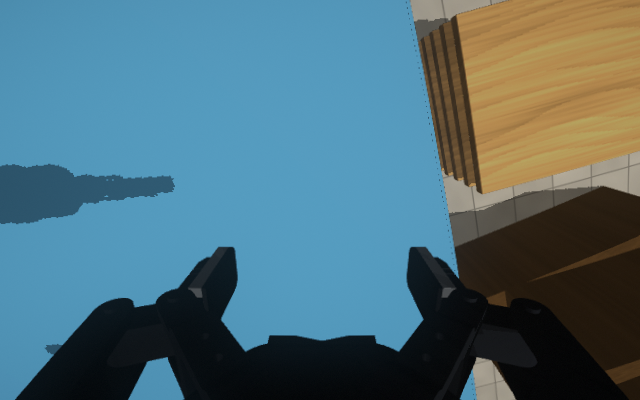

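Run:
```python
import cv2, numpy as np
a=cv2.imread("pics/top0.png")[140:240,280:380]; b=cv2.imread("pics/side0.png")[150:250,260:360]
cv2.imwrite("pics/crop0.png",np.hstack([cv2.resize(i,(400,400),interpolation=cv2.INTER_CUBIC) for i in(a,b)]))
```

```text
(no output)
```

View pics/crop0.png

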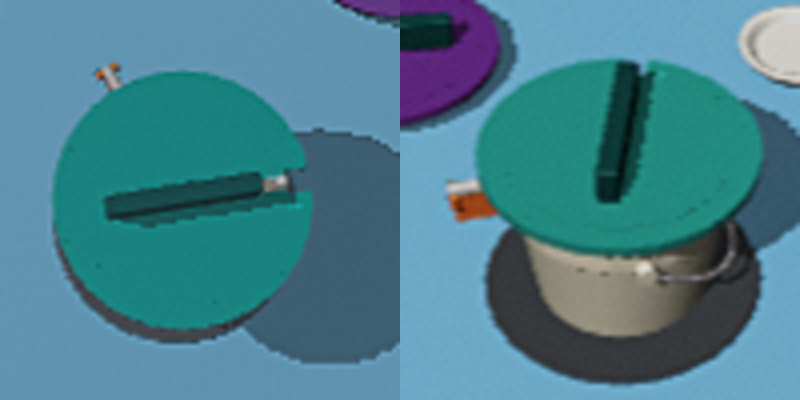

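Candidates: turquoise lid on the pail, top (326,190) / side (315,188); purple lid (378,116); yellow lids (241,132), (418,285). I choose the turquoise one. The crop shows its notch and white stripe at top ≈(353,186), and the orange-footed pin at ≈(307,158).

```bash
cat > h.py <<'E'
import numpy as np, cv2
from scipy.spatial.transform import Rotation as R
def ray(info,uv,pose=None):
    K=np.array([[info['fx'],0,info['cx']],[0,info['fy'],info['cy']],[0,0,1]])
    n=cv2.undistortPoints(np.array(uv,float).reshape(-1,1,2),K,np.array(info['dist'])).reshape(-1,2)
    P=np.array(info['pose']) if pose is None else pose
    d=np.c_[n,np.ones(len(n))]@P[:3,:3].T
    return P[:3,3],d
def plane(info,uv,z,pose=None):
    o,d=ray(info,uv,pose); return o+d*((z-o[2])/d[:,2])[:,None]
def tri(o1,d1,o2,d2):
    A=np.c_[d1,-d2]; s=np.linalg.lstsq(A,o2-o1,rcond=None)[0]
    p,q=o1+s[0]*d1,o2+s[1]*d2; return (p+q)/2,np.linalg.norm(p-q)
def wpose(obs,info):
    T=np.eye(4);T[:3,:3]=R.from_quat(obs['ee_rot']).as_matrix();T[:3,3]=obs['position']
    return T@np.array(info['tool_from_camera'])
def masks(im): # rgb
    h=cv2.cvtColor(im,cv2.COLOR_RGB2HSV)
    H,S,V=[h[:,:,i].astype(int) for i in range(3)]
    return dict(turq=((H>75)&(H<93)&(S>150)&(V>70)),rib=((H>75)&(H<98)&(S>100)&(V<=90)&(V>15)),orange=((H>5)&(H<16)&(S>150)),
      white=((S<70)&(V>110)),purple=(H>125)&(H<155)&(S>80),yellow=(H>22)&(H<32)&(S>120))
def big(m,box=None):
    m=m.astype(np.uint8).copy()
    if box:
        k=np.zeros_like(m);k[box[1]:box[3],box[0]:box[2]]=1;m&=k
    n,l,s,c=cv2.connectedComponentsWithStats(m)
    i=1+np.argmax(s[1:,4]); return (l==i).astype(np.uint8),c[i],s[i]
E
python3 - <<'E'
from h import *
from workcell import cams
I={n:cams.camera_info(n) for n in("top","side")}
res={}
for n in I:
    im=cv2.imread(f"pics/{n}0.png")[:,:,::-1].copy()
    M=masks(im)
    t,c,s=big(M['turq']|M['rib'],(260,140,380,250))
    cn=max(cv2.findContours(t,cv2.RETR_EXTERNAL,cv2.CHAIN_APPROX_NONE)[0],key=cv2.contourArea)
    p=plane(I[n],cv2.convexHull(cn).reshape(-1,2),0.134)
    (cx,cy),r=cv2.minEnclosingCircle(p[:,:2].astype(np.float32)); print(n,'lid',cx,cy,r,s)
    box=(260,140,380,250)
    for k in('rib','orange','white'):
        try:
            m,c,s=big(M[k],box if k!='white' else (330,170,365,200)); 
            rr=cv2.minAreaRect(np.argwhere(m)[:,::-1].astype(np.float32)); print(n,k,c,s,rr); res[n,k]=c
        except Exception as e: print(n,k,e)
    for z,k in((.164,'rib'),(.119,'orange'),(.134,'white')):
        if (n,k) in res: print(k,plane(I[n],[res[n,k]],z))
for k in('rib','orange'):
    a=ray(I['top'],[res['top',k]]);b=ray(I['side'],[res['side',k]]);print(k,tri(a[0],a[1][0],b[0],b[1][0]))
E
```

```text
top lid 0.5518937706947327 -0.03650948405265808 0.10051625967025757 [ 293  158   65   65 3228]
top rib [328.29329609 189.44134078] [306 183  48  14 358] ((329.3918762207031, 189.3513641357422), (9.370742797851562, 47.01811218261719), 80.53767395019531)
top orange [304.5 158. ] [304 158   2   1   2] ((304.5, 158.0), (1.0, 0.0), 180.0)
top white [348.375 185.375] [346 184   6   4  16] ((348.45001220703125, 185.35000610351562), (2.2135939598083496, 5.692099571228027), 71.56504821777344)
rib [[ 0.54755678 -0.04411616  0.164     ]]
orange [[0.65504855 0.02505853 0.119     ]]
white [[ 0.56266285 -0.10803306  0.134     ]]
side lid 0.5501606464385986 -0.03171193599700928 0.10349111258983612 [ 279  165   72   49 2772]
side rib [315.28888889 183.05079365] [309 166  15  35 315] ((315.5384521484375, 183.3076934814453), (9.805807113647461, 34.90867233276367), 11.309932708740234)
side orange [277.62 200.96] [273 198  11   7  50] ((277.89190673828125, 200.85133361816406), (5.589565753936768, 9.699540138244629), 80.53767395019531)
side white [360.5 170. ] [357 170   8   1   8] ((360.5, 170.0), (7.0, 0.0), 180.0)
rib [[ 0.5426808  -0.01584948  0.164     ]]
orange [[0.63808123 0.03097187 0.119     ]]
white [[ 0.43806859 -0.13728892  0.134     ]]
rib (array([ 0.55113191, -0.04557524,  0.1372929 ]), np.float64(1.2925078467895167e-05))
orange (array([0.64925768, 0.02351336, 0.11127334]), np.float64(0.014950809986722425))
```

Call:
move_arm(claw=[0,0,0,0,0,0,0,0], dp=[[-0.13,0.127,-0.03],[-0.13,0.127,-0.03],[-0.13,0.127,-0.03],[-0.13,0.127,-0.03],[-0.13,0.127,-0.03],[-0.13,0.127,-0.03],[-0.13,0.127,-0.03],[-0.13,0.127,-0.03]], turn=[[0,0,0],[0,0,0],[0,0,0],[0,0,0],[0,0,0],[0,0,0],[0,0,0],[0,0,0]])

```text
clock: 0.82
position: [0.3109, 0.3429, 0.2795]
ee_rot: [0.799, 0.602, -0.0, -0.0]
ft_force: [0.7, 0.6, 0.1]
grip_width: 0.002
```

Call:
move_arm(claw=[0,0,0,0,0,0,0,0], dp=[[-0.13,0.127,-0.03],[-0.13,0.127,-0.03],[-0.13,0.127,-0.03],[-0.13,0.127,-0.03],[-0.13,0.127,-0.03],[-0.13,0.127,-0.03],[-0.13,0.127,-0.03],[-0.13,0.127,-0.03]], turn=[[0,0,0],[0,0,0],[0,0,0],[0,0,0],[0,0,0],[0,0,0],[0,0,0],[0,0,0]])

```text
clock: 1.48
position: [0.4486, 0.0868, 0.3276]
ee_rot: [0.799, 0.602, 0.0, -0.0]
ft_force: [0.9, 1.0, -0.1]
grip_width: 0.002
```

Call:
move_arm(claw=[0,0,0,0,0,0,0,0], dp=[[-0.13,0.127,-0.03],[-0.13,0.127,-0.03],[-0.13,0.127,-0.03],[-0.13,0.127,-0.03],[0,0,0],[0,0,0],[0,0,0],[0,0,0]], turn=[[0,0,0],[0,0,0],[0,0,0],[0,0,0],[0,0,0.15],[0,0,0.15],[0,0,0.15],[0,0,0.15]])

```text
clock: 2.15
position: [0.5172, -0.0396, 0.351]
ee_rot: [0.918, 0.396, -0.0, -0.0]
ft_force: [-0.0, 0.5, 0.3]
grip_width: -0.001
```

Call:
move_arm(claw=[0,0,0,0,0,0,0,0], dp=[[0,0,0],[0,0,0],[0,0,0],[0,0,0],[0,0,0],[0,0,0],[0,0,0],[0,0,0]], turn=[[0,0,0.15],[0,0,0.15],[0,0,0.15],[0,0,0.15],[0,0,0.15],[0,0,0.15],[0,0,0.15],[0,0,0.15]])

```text
clock: 2.82
position: [0.5171, -0.0393, 0.3511]
ee_rot: [0.998, -0.064, -0.0, -0.0]
ft_force: [0.5, -0.3, -0.0]
grip_width: -0.005
```

Call:
move_arm(claw=[0,0,0,0,0,0,0,0], dp=[[0,0,0],[0,0,0],[0,0,0],[0,0,0],[0,0,0],[0,0,0],[0,0,0],[0,0,0]], turn=[[0,0,0.15],[0,0,0.15],[0,0,0.15],[0,0,0.15],[0,0,0.15],[0,0,0.15],[0,0,0.15],[0,0,0.15]])

```text
clock: 3.48
position: [0.5171, -0.0393, 0.3511]
ee_rot: [0.86, -0.51, -0.0, 0.0]
ft_force: [-0.3, 0.4, -0.9]
grip_width: -0.005
```

Call:
move_arm(claw=[0,0,0,0,0], dp=[[0,0,0],[0,0,0],[0,0,0],[0,0,0],[0,0,0]], turn=[[0,0,0.15],[0,0,0.15],[0,0,0.15],[0,0,0],[0,0,0]])

```text
clock: 3.9
position: [0.5171, -0.0393, 0.3512]
ee_rot: [0.76, -0.65, -0.0, 0.0]
ft_force: [-0.2, -0.3, -0.5]
grip_width: -0.002
```

```bash
cat > snap.py <<'E'
import sys,pickle
from h import *
from workcell import manip,cams
tag=sys.argv[1]
for n in sys.argv[2:]:
    o=manip.get_obs(); im=cams.camera(n); cv2.imwrite(f"pics/{n}{tag}.png",im[:,:,::-1])
    i=cams.camera_info(n); i['pose']=wpose(o,i) if n=='wrist' else i['pose']
    pickle.dump(i,open(f"pics/{n}{tag}.pkl","wb"))
print(o['clock'],o['position'],o['joint_pos'].round(2),o['ft_force'])
E
python3 snap.py 1 top wrist
```

```text
3.95 [ 0.51715631 -0.03931728  0.35118807] [-0.7   0.04  0.72  1.57 -0.03  1.54 -1.39] [ 0.27215901 -0.96832962 -1.09341702]
```

View pics/wrist1.png

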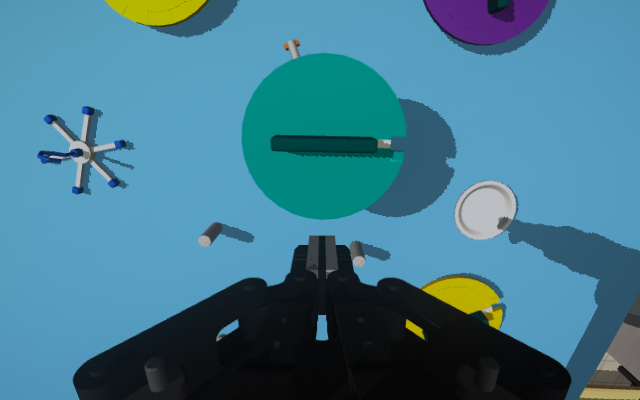

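```bash
cat > meas.py <<'E'
import sys,pickle
from h import *
def meas(n,tag,zl=.134,box=None,v=True,zr=None):
    zr=zl+.030 if zr is None else zr
    im=cv2.imread(f"pics/{n}{tag}.png")[:,:,::-1].copy(); i=pickle.load(open(f"pics/{n}{tag}.pkl","rb"))
    M=masks(im); t,c,s=big(M['turq'])
    cn=max(cv2.findContours(t,cv2.RETR_EXTERNAL,cv2.CHAIN_APPROX_NONE)[0],key=cv2.contourArea).reshape(-1,2)
    hull=cv2.convexHull(cn)
    p=plane(i,cn,zl,i['pose'])[:,:2]
    from scipy.optimize import least_squares
    f=least_squares(lambda q:np.hypot(p[:,0]-q[0],p[:,1]-q[1])-q[2],[*p.mean(0),.1],loss='soft_l1',f_scale=.001).x
    print(n,tag,'lid',f.round(4))
    # notch: contour pts with r in 84..97
    r=np.hypot(*(p-f[:2]).T); k=(r>.083)&(r<.096); q=p[k]-f[:2]
    print(' notch pts',k.sum(), np.degrees(np.arctan2(q[:,1],q[:,0])).round(0).tolist()[:40])
    bx=(s[0],s[1],s[0]+s[2],s[1]+s[3])
    m,c,_=big(M['rib'],bx); rr=cv2.minAreaRect(np.argwhere(m)[:,::-1].astype(np.float32)); print(' rib px',c,rr)
    e=cv2.boxPoints(rr); e=plane(i,e,zr,i['pose']); 
    # long-axis ends
    a=[(e[0]+e[1])/2,(e[1]+e[2])/2,(e[2]+e[3])/2,(e[3]+e[0])/2]
    A,B=(a[0],a[2]) if np.linalg.norm(a[0]-a[2])>np.linalg.norm(a[1]-a[3]) else (a[1],a[3])
    d=A-B; print(' rib ends',A.round(4),B.round(4),'axis deg mod180',np.degrees(np.arctan2(d[1],d[0]))%180,np.linalg.norm(d))
    g=20; k=np.zeros(t.shape,bool);k[max(0,bx[1]-g):bx[3]+g,max(0,bx[0]-g):bx[2]+g]=1
    yx=np.argwhere(M['orange']&k)
    if len(yx):
        oc=cv2.minAreaRect(yx[:,::-1].astype(np.float32))[0]; P=plane(i,[oc],.121,i['pose'])[0]; d=P[:2]-f[:2]
        print(' foot px',oc,P.round(4),'r',np.hypot(*d).round(4),'deg',np.degrees(np.arctan2(d[1],d[0])))
    return f,i
if __name__=='__main__':
    meas(sys.argv[2],sys.argv[1],float(sys.argv[3]) if len(sys.argv)>3 else .134)
E
python3 meas.py 1 wrist
python3 - <<'E'
import cv2,numpy as np
a=cv2.imread("pics/wrist1.png")
u=cv2.resize(a[30:80,265:345],None,fx=5,fy=5,interpolation=cv2.INTER_CUBIC);w=cv2.resize(a[120:170,345:425],None,fx=5,fy=5,interpolation=cv2.INTER_CUBIC)
cv2.imwrite("pics/c1.png",np.hstack([u,w]))
E
```

```text
wrist 1 lid [ 0.5533 -0.0369  0.0982]
 notch pts 21 [-88.0, -88.0, -88.0, -88.0, -88.0, -88.0, -88.0, -89.0, -89.0, -90.0, -76.0, -76.0, -76.0, -77.0, -77.0, -77.0, -77.0, -77.0, -77.0, -77.0, -77.0]
 rib px [329.43224932 145.77461608] ((334.4572448730469, 146.05117797851562), (127.2223892211914, 21.203731536865234), 1.1934894323349)
 rib ends [0.5439 0.0208 0.164 ] [ 0.5632 -0.1201  0.164 ] axis deg mod180 97.79004031709499 0.14218288398621695
 foot px (291.2226257324219, 43.73723602294922) [0.6576 0.017  0.121 ] r 0.1174 deg 27.310103144550812
```

View pics/c1.png

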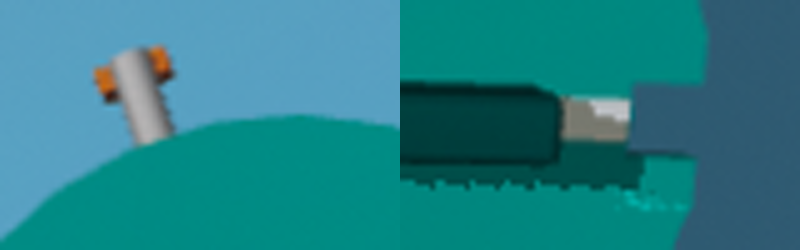

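Run:
```python
from h import *
import pickle
from workcell import cams
i=pickle.load(open("pics/wrist1.pkl","rb"));P=i['pose']
p=plane(i,[(292,40.6),(296.3,57.5)],.119,P);d=p[0]-p[1];c=np.array([.5533,-.0369])
print(p,np.degrees(np.arctan2(d[1],d[0])),[np.hypot(*(q[:2]-c)) for q in p],[np.degrees(np.arctan2(*(q[:2]-c)[::-1])) for q in p])
s=cams.camera_info('side')
a=ray(i,[(291.2,43.7)],P);b=ray(s,[(277.9,199)]);print('foot tri',tri(a[0],a[1][0],b[0],b[1][0]))
# stripe outer end/inner end: wrist ; rib end notch side top in wrist and side
for w,sd in(((375,144),(318,167)),((272.5,143),(311.5,194))):
    a=ray(i,[w],P);b=ray(s,[sd]);print('ribend tri',tri(a[0],a[1][0],b[0],b[1][0]))
print('stripe',plane(i,[(384,143.5)],.134,P))
```

```text
[[0.66145209 0.01678015 0.119     ]
 [0.64400243 0.00935043 0.119     ]] 23.06335661533071 [np.float64(0.12074118640907323), np.float64(0.10181371610773254)] [np.float64(26.39701983690456), np.float64(27.01766589220307)]
foot tri (array([0.65146945, 0.01621704, 0.11151061]), np.float64(0.015901515234354142))
ribend tri (array([ 0.55928517, -0.09709134,  0.1527554 ]), np.float64(0.005645377633300334))
ribend tri (array([0.54438702, 0.0201615 , 0.15549815]), np.float64(0.0014312275323808872))
stripe [[ 0.56263569 -0.11036585  0.134     ]]
```

Call:
move_arm(claw=[0,0,0,0,0,0,0,0], dp=[[0.12,0.013,0],[0.117,0.012,0],[0,0,0.16],[0,0,0.16],[0,0,0.16],[0,0,0.16],[0,0,0.16],[0,0,0.12]], turn=[[0,0,0.029],[0,0,0],[0,0,0],[0,0,0],[0,0,0],[0,0,0],[0,0,0],[0,0,0]])

```text
clock: 4.67
position: [0.518, -0.0868, 0.1648]
ee_rot: [0.752, -0.659, -0.001, 0.001]
ft_force: [-0.1, 0.4, 0.6]
grip_width: -0.002
```

Call:
move_arm(claw=[0,0,0,0], dp=[[0,0,0.05],[0,0,0.03],[0,0,0],[0,0,0]], turn=[[0,0,0],[0,0,0],[0,0,0],[0,0,0]])

```text
clock: 5.0
position: [0.5197, -0.0871, 0.1525]
ee_rot: [0.752, -0.66, 0.001, -0.0]
ft_force: [-0.4, -0.3, -0.0]
grip_width: 0.001
```

```bash
python3 snap.py 2 side wrist
```

```text
5.05 [ 0.51985896 -0.08708007  0.15272307] [-0.6   0.21  0.76  1.86 -0.16  1.14 -1.22] [-0.23883538  0.71013769 -0.1080969 ]
```

View pics/wrist2.png

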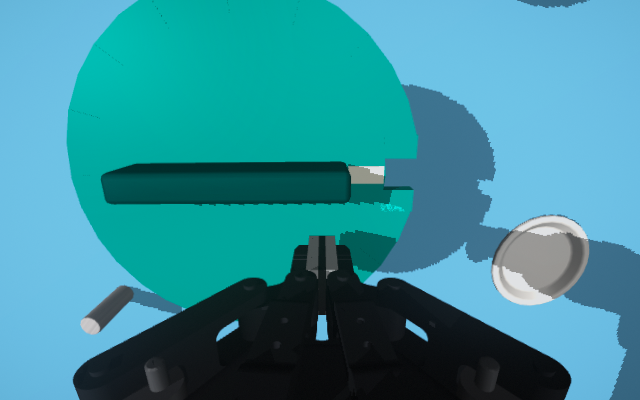

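View pics/side2.png

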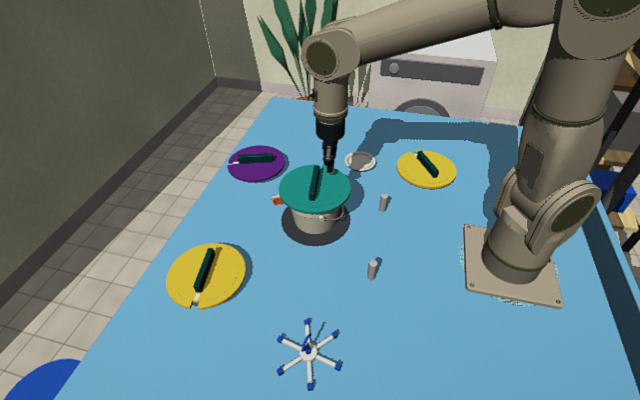

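Call:
move_arm(claw=[0,0,0,0,0,0], dp=[[0,0,0.028],[0,-0.025,0],[0,-0.025,0],[0,-0.025,0],[0,-0.02,0],[0,0,0]], turn=[[0,0,0],[0,0,0],[0,0,0],[0,0,0],[0,0,0],[0,0,0]])

```text
clock: 5.6
position: [0.5387, -0.0843, 0.1457]
ee_rot: [0.752, -0.66, 0.0, 0.0]
ft_force: [0.2, 0.7, -0.1]
grip_width: -0.001
```

Call:
move_arm(claw=[0,0,0,0,0,0,0,0], dp=[[0.006,-0.016,0],[0.006,-0.016,0],[0.006,-0.016,0],[0.006,-0.016,0],[0.006,-0.016,0],[0.006,-0.016,0],[0.006,-0.016,0],[0.006,-0.016,0]], turn=[[0,0,-0.089],[0,0,-0.089],[0,0,-0.089],[0,0,-0.089],[0,0,-0.089],[0,0,-0.089],[0,0,-0.089],[0,0,-0.089]])

```text
clock: 6.27
position: [0.5647, -0.0845, 0.1455]
ee_rot: [0.905, -0.426, -0.0, 0.0]
ft_force: [-0.1, -1.0, -0.7]
grip_width: 0.0
```

```bash
python3 snap.py 3 wrist
```

```text
6.2667 [ 0.56466073 -0.0845112   0.14550942] [-0.47  0.32  0.65  1.75 -0.21  1.15 -0.64] [-0.07460315 -1.0095702  -0.69749991]
```

View pics/wrist3.png

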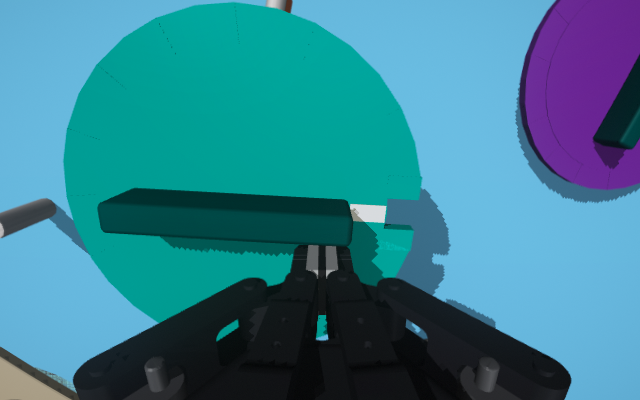

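Call:
move_arm(claw=[0,0,0,0,0,0,0,0], dp=[[0.006,-0.016,0],[0.006,-0.016,0],[0.006,-0.016,0],[0.006,-0.016,0],[0.006,-0.016,0],[0.006,-0.016,0],[0.006,-0.016,0],[0.006,-0.016,0]], turn=[[0,0,-0.089],[0,0,-0.089],[0,0,-0.089],[0,0,-0.089],[0,0,-0.089],[0,0,-0.089],[0,0,-0.089],[0,0,-0.089]])

```text
clock: 6.98
position: [0.5874, -0.0699, 0.1456]
ee_rot: [0.987, -0.16, -0.0, 0.0]
ft_force: [-0.2, -2.1, -0.6]
grip_width: -0.004
```

Call:
move_arm(claw=[0,0,0,0,0,0,0], dp=[[0.006,-0.016,0],[0.006,-0.016,0],[0.006,-0.016,0],[0.006,-0.016,0],[0.006,-0.016,0],[0.006,-0.016,0],[0,0,0]], turn=[[0,0,-0.089],[0,0,-0.089],[0,0,-0.089],[0,0,-0.089],[0,0,-0.089],[0,0,-0.089],[0,0,0]])

```text
clock: 7.57
position: [0.5975, -0.0512, 0.1456]
ee_rot: [0.999, 0.049, -0.0, -0.0]
ft_force: [-0.3, -0.7, -0.5]
grip_width: 0.002
```

```bash
python3 snap.py 4 wrist top; python3 meas.py 4 wrist
```

```text
7.6167 [ 0.59732294 -0.05147139  0.14563076] [-0.37  0.36  0.46  1.66 -0.17  1.16  0.24] [ 0.51849928 -0.09153188  0.83227915]
wrist 4 lid [ 0.544  -0.0075  0.077 ]
 notch pts 280 [171.0, 172.0, 172.0, 172.0, 173.0, 173.0, 174.0, 174.0, 174.0, 175.0, 175.0, 176.0, 176.0, 176.0, 177.0, 177.0, 177.0, 178.0, 178.0, 178.0, 179.0, 179.0, 180.0, 180.0, -180.0, -179.0, -179.0, -179.0, -178.0, -178.0, -178.0, -177.0, -177.0, -176.0, -176.0, -176.0, -175.0, -175.0, -175.0, -174.0]
 rib px [232.1139918 220.0010036] ((226.27532958984375, 242.87066650390625), (254.54104614257812, 96.60843658447266), 1.9886378049850464)
 rib ends [ 0.4916 -0.0486  0.164 ] [ 0.6124 -0.0406  0.164 ] axis deg mod180 3.7888825282782648 0.12106508620418875
 foot px (430.97711181640625, 122.75690460205078) [0.6528 0.0196 0.121 ] r 0.1121 deg 13.992094020878074
```

View pics/wrist4.png

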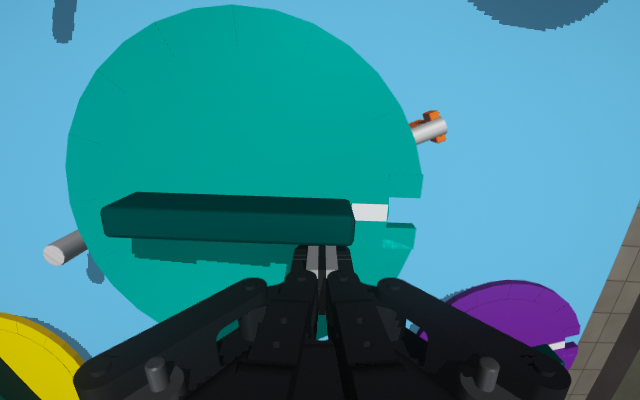

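Call:
move_arm(claw=[0,0,0,0,0], dp=[[0.006,-0.016,0],[0.006,-0.016,0],[0.006,-0.016,0],[0.006,-0.016,0],[0,0,0]], turn=[[0,0,-0.089],[0,0,-0.089],[0,0,-0.089],[0,0,-0.089],[0,0,0]])

```text
clock: 8.08
position: [0.5994, -0.0378, 0.1457]
ee_rot: [0.982, 0.187, -0.0, -0.0]
ft_force: [0.4, -1.3, 0.0]
grip_width: 0.003
```

```bash
python3 snap.py 5 wrist
```

```text
8.0833 [ 0.59942071 -0.03780213  0.14565893] [-0.35  0.35  0.41  1.66 -0.15  1.16  0.48] [ 0.37281027 -1.29587194  0.00356411]
```

View pics/wrist5.png

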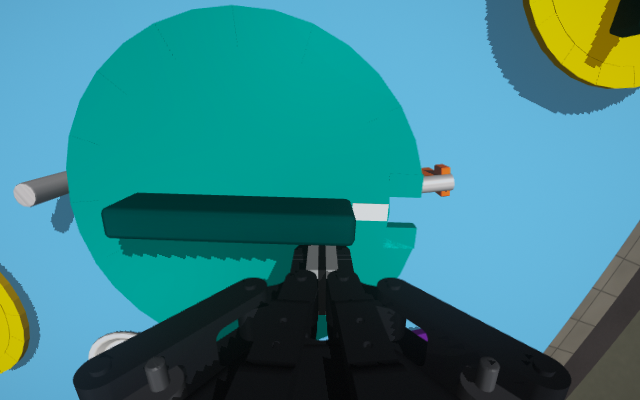

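```bash
cat > fine.py <<'E'
import sys,pickle
from h import *
from scipy.optimize import least_squares
def run(tag,notch,pin,rowmax,zl=.134):
    im=cv2.imread(f"pics/wrist{tag}.png")[:,:,::-1].copy(); i=pickle.load(open(f"pics/wrist{tag}.pkl","rb"));P=i['pose']
    t,_,s=big(masks(im)['turq']); cn=max(cv2.findContours(t,cv2.RETR_EXTERNAL,cv2.CHAIN_APPROX_NONE)[0],key=cv2.contourArea).reshape(-1,2)
    cn=cn[cn[:,1]<rowmax]; p=plane(i,cn,zl,P)[:,:2]
    f=least_squares(lambda q:np.hypot(p[:,0]-q[0],p[:,1]-q[1])-.0995,p.mean(0),loss='soft_l1',f_scale=.0007)
    c=f.x; print('c',c,'rms',np.median(abs(f.fun)))
    for nm,px,z in(('notch',notch,zl),('pin',pin,.119)):
        q=plane(i,px,z,P)[:,:2]; d=q-c
        print(nm,q.round(4).tolist(),'r',np.hypot(*d.T).round(4),'deg',np.degrees(np.arctan2(d[:,1],d[:,0])).round(2),
          'dir',[round(float(np.degrees(np.arctan2(*(q[k+1]-q[k])[::-1]))),2) for k in range(0,len(q)-1,2)])
E
python3 - <<'E'
from fine import *
run(5,[(389,197),(420,197),(388,222.5),(414,223.5)],[(424,184),(454,183)],190)
a=cv2.imread("pics/wrist5.png")[150:250,360:480]; cv2.imwrite("pics/c5.png",cv2.resize(a,None,fx=6,fy=6,interpolation=cv2.INTER_CUBIC))
E
```

```text
c [ 0.55201606 -0.03579357] rms 0.0001453304510094372
notch [[0.6252, -0.0003], [0.6411, 0.0061], [0.6311, -0.0141], [0.6452, -0.0092]] r [0.0813 0.0985 0.082  0.0969] deg [25.91 25.15 15.36 15.93] dir [21.54, 19.05]
pin [[0.6463, 0.0119], [0.6629, 0.0192]] r [0.1056 0.1238] deg [26.83 26.35] dir [23.6]
```

View pics/c5.png

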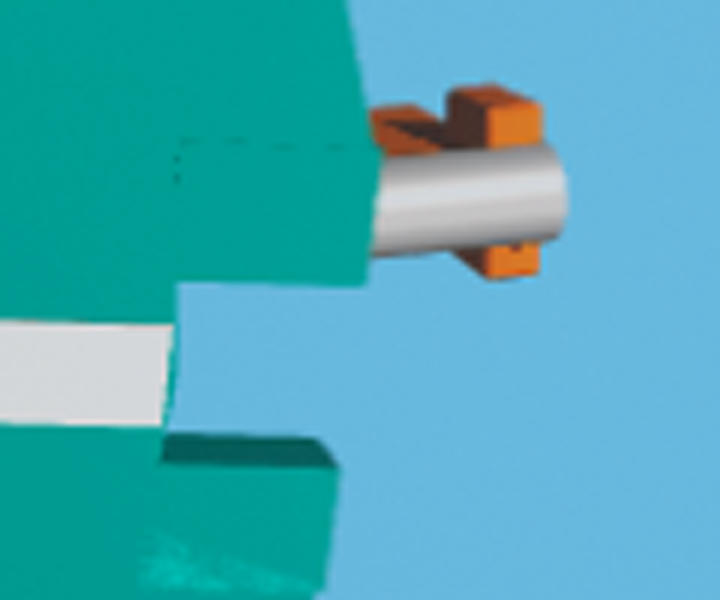

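Call:
move_arm(claw=[0,0,0,0], dp=[[0.005,-0.013,0],[0.005,-0.013,0],[0,0,0],[0,0,0]], turn=[[0,0,-0.073],[0,0,-0.073],[0,0,0],[0,0,0]])

```text
clock: 8.47
position: [0.5991, -0.0329, 0.1457]
ee_rot: [0.971, 0.241, -0.0, -0.0]
ft_force: [0.6, -0.5, -0.2]
grip_width: -0.003
```

```bash
python3 snap.py 6 wrist;python3 - <<'E'
import cv2
a=cv2.imread("pics/wrist6.png")[150:250,360:480]; cv2.imwrite("pics/c6.png",cv2.resize(a,None,fx=6,fy=6,interpolation=cv2.INTER_CUBIC))
E
```

```text
8.4667 [ 0.59914082 -0.0328532   0.14566547] [-0.34  0.35  0.39  1.66 -0.14  1.16  0.57] [ 0.57355714 -0.45398677 -0.16564268]
```

View pics/c6.png

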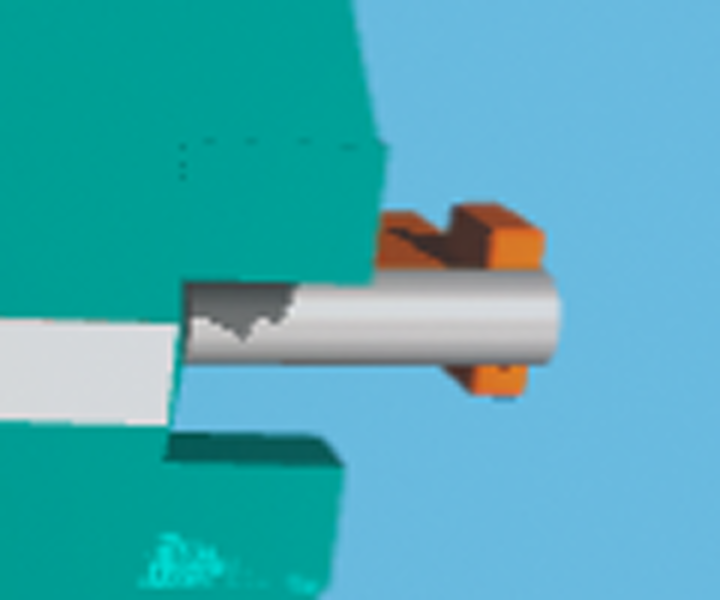

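Run:
```python
from fine import *
run(6,[(390.5,197),(422.5,197.3),(387.3,226.8),(417,227.5)],[(395,202.7),(452,202.7)],190)
```

```text
c [ 0.55196322 -0.03578965] rms 0.00016136216510700963
notch [[0.6212, 0.0075], [0.637, 0.0156], [0.629, -0.0084], [0.6442, -0.0009]] r [0.0817 0.0994 0.0817 0.0987] deg [32.   31.15 19.6  20.73] dir [27.25, 26.18]
pin [[0.631, 0.0034], [0.6621, 0.0197]] r [0.0882 0.1233] deg [26.37 26.77] dir [27.76]
```

Call:
move_arm(claw=[0,0,0,0,0,0,0,0], dp=[[0,-0.003,0],[0,0,0],[0,0.04,0],[0,0.06,0],[0,0,-0.07],[0,0,-0.13],[0,0,-0.05],[0,0,0]], turn=[[0,0,-0.013],[0,0,0],[0,0,0],[0,0,0],[0,0,0],[0,0,0],[0,0,0],[0,0,0]])

```text
clock: 9.18
position: [0.6103, -0.0509, 0.1985]
ee_rot: [0.969, 0.247, 0.002, 0.001]
ft_force: [0.3, -0.4, -0.4]
grip_width: 0.0
```

```bash
python3 snap.py 7 wrist
```

```text
9.1833 [ 0.61029913 -0.05089911  0.19845139] [-0.32  0.33  0.41  1.57 -0.14  1.27  0.61] [ 0.33369724 -0.38326677 -0.43825246]
```

View pics/wrist7.png

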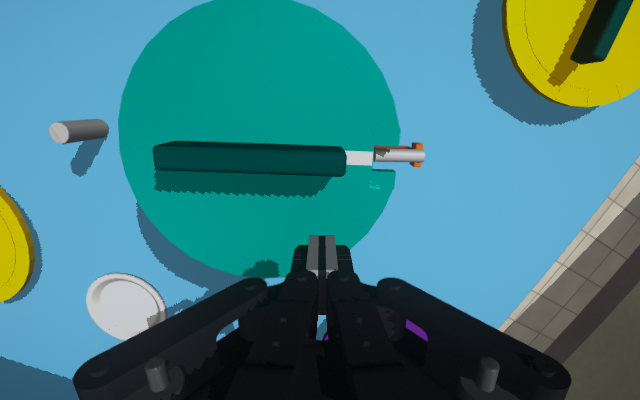

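Run:
```python
import cv2
a=cv2.imread("pics/wrist7.png")[125:185,345:435]; cv2.imwrite("pics/c7.png",cv2.resize(a,None,fx=8,fy=8,interpolation=cv2.INTER_CUBIC))
```

```text
(no output)
```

View pics/c7.png

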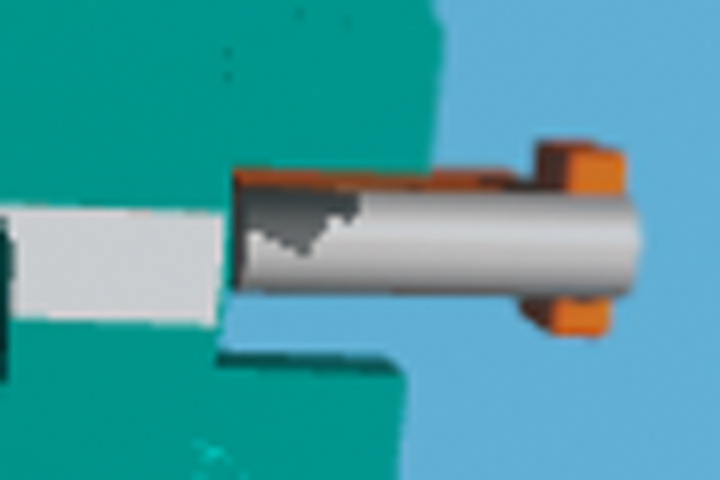

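Run:
```python
from fine import *
run(7,[(374.2,146.2),(398.5,146.7),(372,170.5),(395,171.5)],[(375.5,155.3),(424,155.4)],145)
```

```text
c [ 0.55267726 -0.03654805] rms 0.000795092251083318
notch [[0.6213, 0.0078], [0.6365, 0.0158], [0.629, -0.0078], [0.6439, -0.0004]] r [0.0817 0.0988 0.0815 0.0981] deg [32.89 31.97 20.67 21.59] dir [27.6, 26.12]
pin [[0.6291, 0.0021], [0.6617, 0.0199]] r [0.0856 0.1228] deg [26.81 27.36] dir [28.64]
```

Call:
move_arm(claw=[0,0,0,0,0,0,0], dp=[[-0.06,-0.05,0],[-0.08,-0.077,0],[-0.078,-0.077,0],[0,0,0],[0,0,0.06],[0,0,0.03],[0,0,0]], turn=[[0,0,0],[0,0,0],[0,0,0],[0,0,0],[0,0,0],[0,0,0],[0,0,0]])

```text
clock: 9.82
position: [0.55, -0.0351, 0.175]
ee_rot: [0.969, 0.248, -0.002, -0.0]
ft_force: [-1.0, 0.1, 0.1]
grip_width: 0.0
```

```bash
python3 snap.py 8 wrist
```

```text
9.8167 [ 0.55003551 -0.03506527  0.17498919] [-0.37  0.21  0.4   1.75 -0.09  1.2   0.56] [-1.04701665  0.05707573  0.12250144]
```

View pics/wrist8.png

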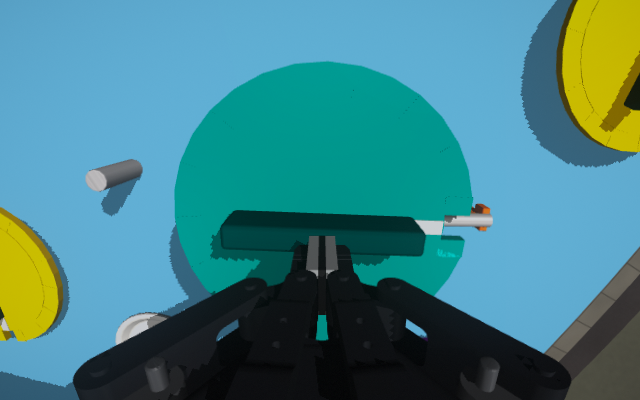

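Call:
move_arm(claw=[0,0,0,0,0], dp=[[0.009,0.009,0.03],[0,0,0.02],[0,0,0.01],[0,0,0],[0,0,0]], turn=[[0,0,0],[0,0,0],[0,0,0],[0,0,0],[0,0,0]])

```text
clock: 10.28
position: [0.5532, -0.0355, 0.1656]
ee_rot: [0.969, 0.248, -0.0, -0.0]
ft_force: [-0.6, -0.4, 0.1]
grip_width: -0.001
```

Call:
move_arm(claw=[0,0,0,0], dp=[[0,0,0.01],[0,0,0.01],[0,0,0],[0,0,0]], turn=[[0,0,0],[0,0,0],[0,0,0],[0,0,0]])

```text
clock: 10.62
position: [0.5534, -0.0355, 0.1619]
ee_rot: [0.969, 0.248, 0.0, 0.0]
ft_force: [1.3, 0.5, 2.2]
grip_width: -0.001
```

Call:
move_arm(claw=[0,0,0,0], dp=[[0,0,0.01],[0,0,0.01],[0,0,0],[0,0,0]], turn=[[0,0,0],[0,0,0],[0,0,0],[0,0,0]])

```text
clock: 10.95
position: [0.5533, -0.0355, 0.1578]
ee_rot: [0.969, 0.248, 0.0, -0.0]
ft_force: [1.0, 0.4, 1.8]
grip_width: 0.003
```

Call:
move_arm(claw=[0,0,0,0], dp=[[0,0,0.01],[0,0,0.01],[0,0,0],[0,0,0]], turn=[[0,0,0],[0,0,0],[0,0,0],[0,0,0]])

```text
clock: 11.28
position: [0.554, -0.0355, 0.155]
ee_rot: [0.969, 0.248, 0.001, 0.0]
ft_force: [-1.7, 0.7, 12.3]
grip_width: -0.002
```

Call:
move_arm(claw=[0,0,0,0], dp=[[0,0,0.01],[0,0,0.005],[0,0,0],[0,0,0]], turn=[[0,0,0],[0,0,0],[0,0,0],[0,0,0]])

```text
clock: 11.62
position: [0.5551, -0.0356, 0.1547]
ee_rot: [0.969, 0.248, 0.003, 0.0]
ft_force: [-8.7, 0.5, 33.3]
grip_width: -0.001
```

Call:
move_arm(claw=[0,0,0,0,0,0,0,0], dp=[[0,0,-0.02],[0,0,-0.05],[0,0,-0.1],[0,0,-0.2],[0,0,-0.2],[0,0.17,-0.2],[0,0.17,-0.2],[0,0,0]], turn=[[0,0,0],[0,0,0],[0,0,0],[0,0,0],[0,0,0],[0,0,0],[0,0,0],[0,0,0]])

```text
clock: 12.28
position: [0.5813, -0.0881, 0.3347]
ee_rot: [0.969, 0.245, 0.004, 0.002]
ft_force: [-0.3, -1.0, 0.8]
grip_width: -0.001
```

```bash
python3 snap.py 9 side wrist; python3 meas.py 9 wrist .125;python3 - <<'E'
import cv2,numpy as np
a=cv2.imread("pics/side9.png")[150:250,240:380]; cv2.imwrite("pics/c9.png",cv2.resize(a,None,fx=5,fy=5,interpolation=cv2.INTER_CUBIC))
E
```

```text
12.3333 [ 0.58028597 -0.08591142  0.33135799] [-0.31  0.21  0.45  1.43 -0.09  1.52  0.64] [-0.12256852  0.77381829 -0.04832086]
wrist 9 lid [ 0.553  -0.0363  0.0982]
 notch pts 23 [21.0, 20.0, 20.0, 20.0, 20.0, 20.0, 20.0, 20.0, 20.0, 19.0, 19.0, 33.0, 33.0, 33.0, 32.0, 32.0, 32.0, 32.0, 32.0, 32.0, 32.0, 32.0, 32.0]
 rib px [313.99859313 130.27518289] ((315.53326416015625, 131.13589477539062), (120.68001556396484, 33.744285583496094), 2.2025980949401855)
 rib ends [ 0.4956 -0.0748  0.155 ] [ 0.6109 -0.018   0.155 ] axis deg mod180 26.22281358123749 0.12853474100680468
 foot px (419.53448486328125, 123.08621215820312) [0.6568 0.0178 0.121 ] r 0.1171 deg 27.503661482983777
```

View pics/c9.png

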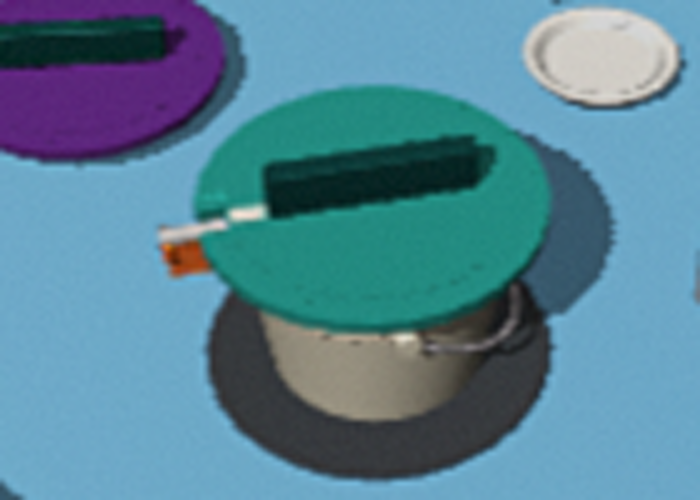

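View pics/wrist9.png

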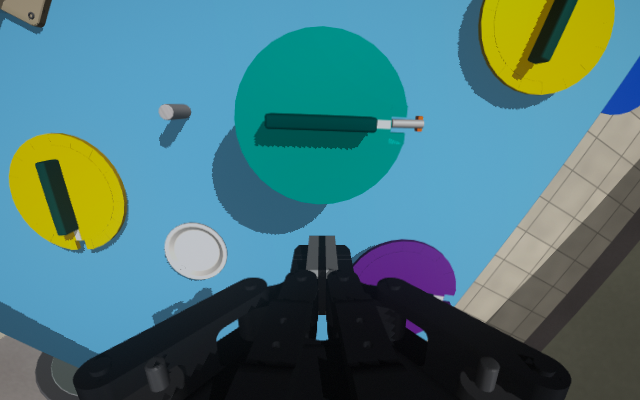

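Call:
move_arm(claw=[0,0,0,0], dp=[[0,0,0],[0,0,0],[0,0,0],[0,0,0]], turn=[[0,0,0],[0,0,0],[0,0,0],[0,0,0]])

```text
clock: 12.72
position: [0.5787, -0.0821, 0.3274]
ee_rot: [0.969, 0.248, -0.001, -0.0]
ft_force: [0.2, -1.1, -0.6]
grip_width: -0.001
```

Run:
```python
import cv2
from workcell import manip
a=cv2.imread("pics/side0.png").astype(int);b=cv2.imread("pics/side9.png").astype(int)
for n,(x,y,w,h) in dict(soap=(340,145,40,30),peg1=(375,190,18,26),peg2=(363,255,20,28),rack=(272,315,75,78)).items():
    d=abs(a-b)[y:y+h,x:x+w].max(2);print(n,(d>40).sum(),d.size)
print(manip.get_obs()['joint_velocities'].round(3)); print(manip.hand_in())
```

```text
soap 46 1200
peg1 0 468
peg2 0 560
rack 0 5850
[ 0.003 -0.001  0.004 -0.009  0.    -0.001  0.001]
the job is handed in; nothing more can be done
None
```

I pushed the lid about 109° anticlockwise with the shut fingertips on its rib, until the notch was over the pin. I then pressed it down at the rib's centre, withdrew the hand and handed in at 12.7 s. The hand-in gave no verdict.

**Notch before pressing:** the wrist camera put the notch at 26.8° and the pin at 26.8–27.4°, less than 1 mm apart, with the lid still up.

**Seating:** the fingertips stopped hard at 154.7 mm under 33 N. That puts the lid's underside at about 117 mm, taking the rib height from the text. My two-view check of the rib height came out about 10 mm low (153–155 mm, where the text says 164), and I put that down to edge picking.

**Final view:** the pin stands in the notch, about 26° against 27.5° (roughly 2 mm), within the play.

**Bystanders:** comparing side views from before and after, the pegs and drying rack were unchanged. Of the soap rest's 1,200 pixels, 46 differed. I think that is the arm's shadow, but I did not check it separately. The hand was well clear of everything at hand-in.

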